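# Catch the soap bars from the laundry dispenser and lock its gate

### The job

Hold the grey handled tub up under the chute of the soap dispenser (its rim, raised against the two side pads, lifts the gate) and catch all three soap bars in it as they slide off; the gate must not be opened without the tub held up, nor while the hook is closed. Then stand the tub upright in the middle of the black rubber mat with the bars still in it, and swing the dispenser's hook down until it rests fully home in its catch over the shut gate. Leave the other things on the worktop where they are.

Things in the scene. Friction and masses are not known exactly. Their poses are not given: they have to be found in the camera images.
- dispenser: Soap dispenser fixed to the worktop: a white column with an open steel chute tilted 35 degrees. Origin: on the worktop straight below the middle of the chute's lower lip. Its x axis points level up the chute (soap slides to -x, roughly towards the robot), y across, z up. Below the lip it is free back to x = 60 mm (base plate 12 mm high; column from x = 105). Hook and catch are on its front
- lip (a point): Middle of the chute's lower lip (165 mm above the dispenser's origin); the channel is 50 mm wide. Bars slide off it at up to about 1 m/s within about a second of the gate opening, so they also fly forward (-x): keep the lip over the rear part of the tub
- pads (a point): Point midway between the gate's two side pads, level with their undersides (110 mm above the worktop when shut); rises with the gate. In the dispenser's frame it lies at x = -5 mm; each pad is 5 thick and spans x -30 to 20, y 28 to 84 to either side. A thin leg at y = 30 joins each to the gate, an upright aluminium plate 66 wide standing 3 to 9 mm before the lip, z 163 to 213
- gate (a joint): Lift of the gate in m: 0 shut, at most 0.05 (hard stop). The tub's two side walls can lift it under the pads; 0.033 and more frees the bars, 0.04 is comfortable. It weighs 150 g and drops shut when let down
- hook (a joint): Angle of the hook in rad: 0 = closed, level along +y of the dispenser over the top of the gate, in the catch; grows as it swings up about the dispenser's x axis (1.57 = upright, at most 1.85, leaning outwards to -y). A dark steel bar 8 wide (x), 10 thick, reaching 116 mm from the pivot. It stays where it is left (about 1 N at its middle moves it), so it must be pushed all the way down
- hook_pivot (a point): Pivot of the hook on the dispenser's front: x -6, y -52, z 222 mm in its frame; axes those of the dispenser
- catch (a point): Fork that the closed hook rests in: x -6, y 51, z 222 mm in the dispenser's frame, 14 long in y; its prongs end 1 mm below the top of the closed bar. The guides beside the gate end at z 216 mm
- hook_tip (a point): Free end of the hook bar, on its centre line, 116 mm from the pivot
- tub: Grey open plastic tub, 120 (x) x 130 (y) x 80 tall outside, walls and floor 5 thick, about 200 g. Origin: centre of its underside. A straight handle bar, 18 wide (y), 22 tall, sticks out of the middle of the -x wall to x = -137 mm, its middle 58 mm above the underside; the gripper can take it from above, across y, at about x = -100 mm
- mat: Black rubber mat, 200 x 200 x 5, lying fixed on the worktop. Origin: centre of its underside
- bar0: Cream soap bar, 62 x 42 x 24, about 80 g, origin at the centre of its underside; lowest of the three lying in a row in the chute behind the gate
- bar1: Cream soap bar, 62 x 42 x 24, about 80 g, origin at the centre of its underside; middle of the three lying in a row in the chute behind the gate
- bar2: Cream soap bar, 62 x 42 x 24, about 80 g, origin at the centre of its underside; uppermost of the three lying in a row in the chute behind the gate
- detergent: Bystander: white bottle, 84 diameter, 220 tall (mm). Leave it
- stain_can: Bystander: white can, 60 diameter, 170 tall (mm). Leave it
- jar: Bystander: glass jar, 74 diameter, 100 tall (mm). Leave it
- cup: Bystander: clear plastic cup, 64 diameter, 85 tall (mm). Leave it
- brush: Bystander: wooden scrubbing brush, 200 long, lying at the left (mm). Leave it
Mind the look-alikes: they are no part of the job. What is shaped like the bar1 but purple is not meant. Leave any purple look-alike of the tub alone.

How it is judged:
By the outcome, as a careful person would: the job done as asked, in the order asked, and still so for the second after the job is handed in, with the robot touching nothing.
It also fails if it takes over 64 s, if anything falls off the work surface, if the arm or the gripper's body presses on something with over 40 N, if the wrist force passes 120 N, or if a joint passes its speed limit or range.

### The arm

A 6-joint arm with a two-finger parallel gripper is mounted at the origin on the work surface. World frame = base frame: x ahead of the robot, y to its left, z up, the work surface at z = 0. Lengths are in mm, angles in rad, forces in N, time in s.
With the tool pointing down it reaches from about 350 to 800 mm from the base axis. Payload 7.3 kg.
Tool frame: the origin (TCP) lies midway between the tips of the shut fingers; the grasp point (between the pads) lies 19 mm behind it; z points along the fingers, y is the line along which they close (so a half turn about z gives the same grasp; the last joint's range is limited). The gripper opens to 85 mm and grips with 20 to 120 N. Pads are 22 mm wide; open, the fingers measure 114 mm over their backs; the gripper's body (76 mm by 85 mm) begins 54 mm behind the grasp point. The pads swing forward as they close: fully open they stand 13 mm farther back than shut.
Start: joints at [-1.365, 0.342, 1.524, -0, 1.275, -0.146], TCP at [180.932, -492.857, 231.322] pointing down, gripper open.
Joint ranges: [-2.53, 2.53], [-0.77, 2.02], [0.04, 2.7], [-1, 4.14], [0.28, 2.66], [-3.11, 3.11]. Speed limits (rad/s): [2.57, 2.57, 3.14, 3.14, 3.14, 3.14].

### API

Orientations are given as a unit quaternion [w, x, y, z].
In Python, from plant import r gives the robot as it stands. The module is installed in compiled form; this text tells all that it offers.
- The arm moves only by the tool play_rows, never from a script. Its argument "steps" is a list of rows, each a list of 6 numbers: the shift along the tool's x, y, z in mm, then the turn, a rotation vector about the tool's x, y, z in degrees. In form: [[x, y, z, ax, ay, az], ...]. A call has 1 to 12 rows; each row shifts and turns the commanded pose from where the row before left it, along the tool's axes as they then stand; what a row does not reach is not made up. A row lasts 1/10 s, in which the tool goes at most 50 mm and 8.59 degrees, less where a joint would pass 70% of its speed; a pose out of reach is approached as far as the arm can. A call with a gripper value outside its range is refused whole. "grip" is the finger opening in mm, from 0 to 85.4, set as the call begins (left out, the last holds). The fingers move at their own pace and stop on an object; the grip force is fixed at half the most. Time passes only in rows, so rows that do not move let the fingers close. It gives the time, the measured TCP pose, the force, the opening and the grip force at its end, in the units of the state.
- r.read_state(): the state, without advancing time (a new reading comes with each control period).
- r.capture(name): name is "side" or "top" or "wrist"; returns a dict with "frame" (384x512x3 uint8, red, green, blue), "fovy" (degrees; the focal length in pixels is half the picture's height over the tangent of half this angle, whatever the lens; pixels are square), "cx", "cy" (the principal point, pixels), "R" (3x3) and "t" (3): a world point X has camera coordinates R X + t. Camera axes: x right, y down, z forward; pixel columns grow to the right and rows downward; lengths in mm; the calibration is good to about 2 mm. A picture is of the moment at which its call begins. There is no depth.
- r.sign_off(): hands the job in; it is judged then, once.
The state is a dict: "clock": time; "joint_positions": joint angles; "dq": joint speeds; "effort": joint torques, N m; "tcp_pos": TCP position; "orientation": TCP orientation; "contact_force": force on the tool from outside, world axes, zero at the start; "wrist_torque": the same for the moment, N m; "width": opening from 0.0 (shut) to 1.0 (fully open); "finger_force": force on a finger pad.
Only numpy, scipy, OpenCV 4.12 (cv2) and the standard library are available. Lean on these libraries where they do the work, as an engineer would, in place of code of your own. Each camera call takes 0.05 s, during which the arm holds its last target. There are 200 camera calls.

## Working session

There is one attempt and no reset: what is moved stays moved. The work goes in short steps, Python scripts to look and compute and a tool call to move; the robot and the scene stay as the last step left them, time stands still between calls to the robot, and variables do not carry over. Pictures are saved under pics/ and viewed, at most 10 in all, crops included, and the job is handed in when it is done.

Besides the shell and the picture viewer there is one more tool, called after "Call:" as a command line: name --pt "numbers of a row" for each row, then --argument value for the rest. play_rows: Moves the arm, as the interface text tells. Its arguments: {"type":"object","properties":{"steps":{"type":"array"},"grip":{"type":"number"}},"required":["steps"]}

```bash
mkdir -p pics
cat > h.py <<'E'
import numpy as np, cv2, pickle
from plant import r
def snap(n,tag):
    c=r.capture(n); pickle.dump(c,open(f'pics/{tag}.pkl','wb')); cv2.imwrite(f'pics/{tag}.png',c['frame'][:,:,::-1]); return c
def load(tag): return pickle.load(open(f'pics/{tag}.pkl','rb'))
def K(c):
    h=c['frame'].shape[0]; f=h/2/np.tan(np.radians(c['fovy'])/2)
    return f
def ray(c,u,v):
    f=K(c); d=np.array([(u-c['cx'])/f,(v-c['cy'])/f,1.]); R=np.array(c['R']);t=np.array(c['t'])
    return -R.T@t, R.T@d
def onz(c,u,v,z):
    o,d=ray(c,u,v); return o+d*(z-o[2])/d[2]
def proj(c,X):
    p=np.array(c['R'])@np.array(X,float)+np.array(c['t']); f=K(c); return np.array([c['cx']+f*p[0]/p[2],c['cy']+f*p[1]/p[2]])
def tri(c1,p1,c2,p2):
    o1,d1=ray(c1,*p1);o2,d2=ray(c2,*p2)
    A=np.stack([d1,-d2],1); s=np.linalg.lstsq(A,o2-o1,rcond=None)[0]
    a=o1+s[0]*d1;b=o2+s[1]*d2
    return (a+b)/2, np.linalg.norm(a-b)
E
python3 - <<'E'
from h import *
a=snap('side','s0');b=snap('top','t0')
cv2.imwrite('pics/both0.png',cv2.resize(np.vstack([a['frame'],b['frame']])[:,:,::-1],None,fx=.78,fy=.78))
for c in (a,b): print(c['fovy'],c['cx'],c['cy'],ray(c,c['cx'],c['cy']))
s=r.read_state(); print(s)
E
```

```text
51.624173108496734 253.19134523730563 195.35307656593386 (array([  26.45917261, 1279.48787412,  904.62416033]), array([ 0.3226136 , -0.80571824, -0.49672788]))
42.771049373871996 260.4426189838956 190.09978106936478 (array([ 326.57340711,   90.93214051, 1790.24816298]), array([ 0.11761992, -0.02104738, -0.99283562]))
{'clock': 0.1, 'joint_positions': array([-1.36500914e+00,  3.42693815e-01,  1.52491094e+00,  9.55044996e-06,
        1.27541370e+00, -1.45988707e-01]), 'dq': array([-6.23205101e-04, -1.83677334e-03, -5.55006982e-04, -2.10808011e-04,
        2.11278534e-03,  5.65148978e-05]), 'effort': array([ 1.80651557e-03, -4.34448195e+01, -2.46491772e+01, -1.41582568e-04,
        4.64842102e-03,  2.91839888e-05]), 'tcp_pos': array([ 180.8525734 , -492.48743942,  230.6779852 ]), 'orientation': array([-7.12717196e-04,  9.84571546e-01,  1.74981036e-01, -1.67465895e-05]), 'contact_force': array([-0.33864852,  0.33824215,  0.72413499]), 'wrist_torque': array([-0.03770684, -0.01560518,  0.01700453]), 'finger_force': 0.0, 'width': 1.0013374907583517}
```

View pics/t0.png

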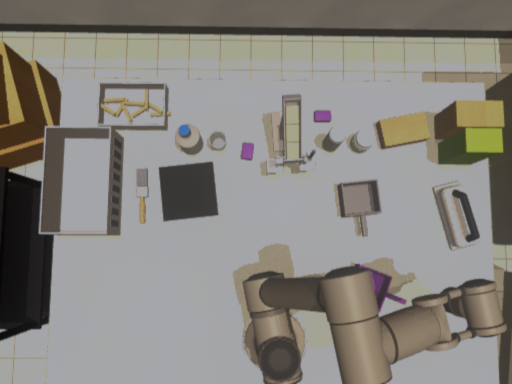

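View pics/s0.png

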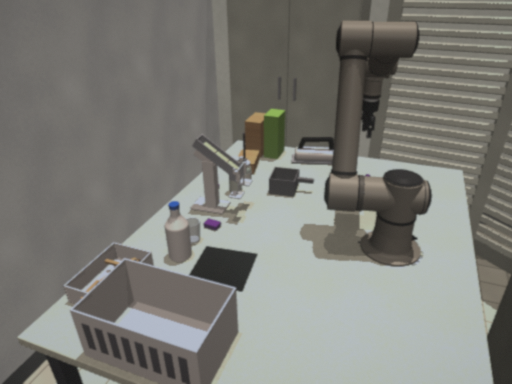

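The top view shows the grey tub at (360,198) with its handle to (364,230), a purple look-alike tub at (378,287), the dispenser at (292,130), and the mat at (188,190). There are purple bars at (247,151) and (322,116). The grey tub fits the description because it is the only grey one with a straight handle. I'll confirm it in enlarged crops.

Run:
```python
from h import *
a=load('s0')['frame'];b=load('t0')['frame']
def cr(f,u0,v0,u1,v1): return cv2.resize(f[v0:v1,u0:u1],(400,300),interpolation=cv2.INTER_CUBIC)
o=np.vstack([np.hstack([cr(b,250,90,350,165),cr(b,320,170,400,230+0)]),np.hstack([cr(a,180,130,280,205+10),cr(a,260,160,320,205)])])
cv2.imwrite('pics/crop0.png',o[:,:,::-1])
c=load('t0')
f=c['frame'].astype(int)
# mat
m=((f.max(2)<60)).astype(np.uint8); m[:, :150]=0;m[:150]=0;m[230:]=0;m[:,230:]=0
cs,_=cv2.findContours(m,0,2); k=max(cs,key=cv2.contourArea)
q=cv2.boxPoints(cv2.minAreaRect(k)); P=[onz(c,*p,5) for p in q]; print('mat',np.round(P,1),np.mean(P,0))
```

```text
mat [[616.8 424.3   5. ]
 [635.9 242.5   5. ]
 [450.3 222.    5. ]
 [432.1 401.7   5. ]] [533.74933561 322.61874986   5.        ]
```

View pics/crop0.png

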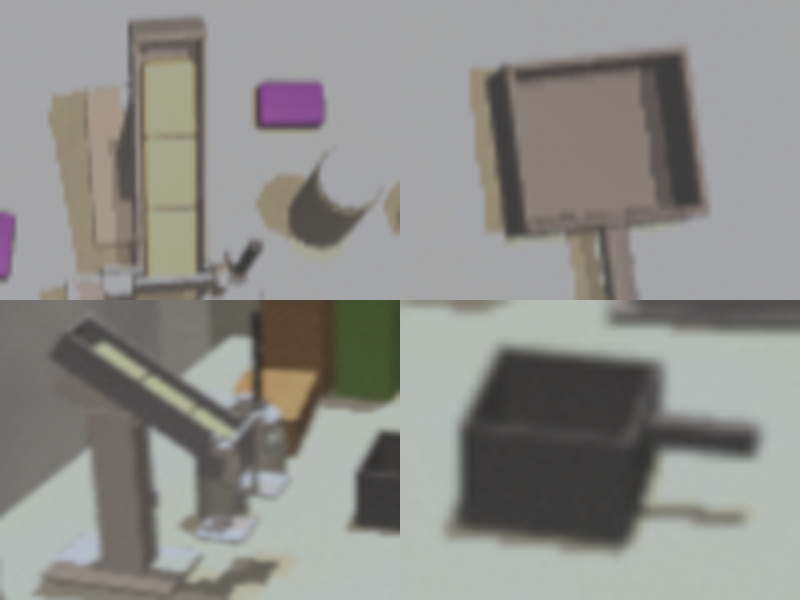

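The crops confirm the tub: grey, open, handle on the near side. The chute holds three cream bars, and the hook stands upright on the right (-y) side. The mat came out at 183 mm where it should be 200, so I'll check the mask and the calibration.

Run:
```python
from h import *
c=load('t0');f=c['frame'].astype(int)
print({k:(np.array(v).shape) for k,v in c.items()}, [k for k in c])
print('row190',f[190,150:230].sum(1)//3)
print('col190',f[150:235,190].sum(1)//3)
print(proj(c,[0,0,0]),proj(c,[181,-492,231]),proj(load('s0'),[181,-492,231]),proj(load('s0'),[0,0,0]))
print('tub row200',f[200,325:395].sum(1)//3)
```

```text
{'frame': (384, 512, 3), 'fovy': (), 'cx': (), 'cy': (), 'R': (3, 3), 't': (3,)} ['frame', 'fovy', 'cx', 'cy', 'R', 't']
row190 [165 165 164 164 164 164 165 165 165 161 132  71  55  55  55  55  55  55
  55  55  55  54  54  54  54  55  55  54  55  55  55  54  55  55  54  55
  55  56  55  54  55  54  55  55  55  55  54  55  56  56  55  55  56  56
  57  57  57  57  58  58  58  58  58  59  61  92 159 165 165 164 165 165
 164 165 165 165 165 166 166 165]
col190 [ 84  83  83  86 113 145 157 161 164 164 163 163 162 140  85  59  57  56
  56  56  56  57  56  56  56  55  55  55  55  55  55  54  55  54  54  55
  54  54  54  54  55  55  55  54  55  54  54  56  55  55  55  54  55  55
  55  55  55  56  56  56  56  57  57  58  57  57  58  73 126 161 165 165
 165 165 165 165 165 164 165 165 165 165 164 164 164]
[274.68077142 340.85118859] [434.6291368  295.52954824] [365.03434518 136.28788893] [389.00351925 246.97481897]
tub row200 [166 166 165 165 165 165 165 165 166 162 139 137 136 130  79  63  62  68
  96 124 128 128 127 128 128 128 127 128 127 128 127 127 127 127 127 127
 126 127 126 126 127 126 126 126 122  93  88  86  70  62  62  61  63  78
 126 149 164 166 166 165 166 166 166 166 166 166 166 166 166 166]
```

Run:
```python
from h import *
c=load('t0');f=c['frame'].astype(int).sum(2)//3
m=(f<110).astype(np.uint8); m[:, :150]=0;m[:150]=0;m[235:]=0;m[:,230:]=0
cs,_=cv2.findContours(m,0,2); k=max(cs,key=cv2.contourArea)
q=cv2.boxPoints(cv2.minAreaRect(k)); P=np.array([onz(c,*p,5) for p in q]); print('mat',np.round(P,1),np.mean(P,0),np.linalg.norm(P-np.roll(P,1,0),axis=1))
q=[(340,183.6),(377.4,180),(381.2,213),(342,217.4)]
P=np.array([onz(c,*p,80) for p in q]);print('tub',np.round(P,1),np.mean(P,0),np.linalg.norm(P-np.roll(P,1,0),axis=1))
print('handle end',onz(c,364,235,70))
print('lip',onz(c,250+172/4,90+280/4,200),'chute top',onz(c,250+167/4,90+20/4,380))
```

```text
mat [[620.3 431.8   5. ]
 [643.8 231.2   5. ]
 [446.6 207.3   5. ]
 [424.1 405.4   5. ]] [533.73091774 318.91633398   5.        ] [197.91468257 201.92981668 198.64710687 199.40830794]
tub [[ 554.3 -226.2   80. ]
 [ 568.1 -359.3   80. ]
 [ 451.2 -370.    80. ]
 [ 434.9 -231.5   80. ]] [ 502.1132124  -296.77062008   80.        ] [119.49810263 133.82147011 117.42710711 139.42333246]
handle end [ 374.1388779 -310.0299594   70.       ]
lip [615.612845   -49.65252656 200.        ] chute top [778.65763332 -30.67596781 380.        ]
```

Call:
play_rows --pt "35 -25 -8 0 0 0" --pt "35 -25 -8 0 0 0" --pt "35 -25 -8 0 0 0" --pt "35 -25 -8 0 0 0" --pt "35 -25 -8 0 0 0" --pt "35 -25 -8 0 0 0" --pt "35 -25 -8 0 0 0" --pt "35 -25 -8 0 0 0" --pt "35 -25 -8 0 0 0" --pt "30 -25 -8 0 0 0" --pt "0 0 0 0 0 7" --pt "0 0 0 0 0 7" --grip 85

```text
clock: 1.3
tcp_pos: [419.1, -137.9, 311.2]
orientation: [-0.0, 0.999, 0.053, -0.0]
contact_force: [-0.6, 0.0, 1.0]
width: 0.993
finger_force: 0.0
```

Run:
```python
from h import *
c=snap('wrist','w1'); print(c['fovy'],c['cx'],c['cy'],ray(c,c['cx'],c['cy']))
print(r.read_state()['tcp_pos'],r.read_state()['orientation'])
cv2.imwrite('pics/w1b.png',cv2.resize(c['frame'],(800,600),interpolation=cv2.INTER_CUBIC)[:,:,::-1])
```

```text
68.06896144741518 260.34896482002796 191.89170541884627 (array([ 494.98340048, -130.13726513,  454.21088955]), array([-0.29845154, -0.03173586, -0.95389701]))
[ 418.81105199 -138.38428411  311.04804042] [-1.14163909e-04  9.98785534e-01  4.92683997e-02 -2.63742755e-04]
```

View pics/w1b.png

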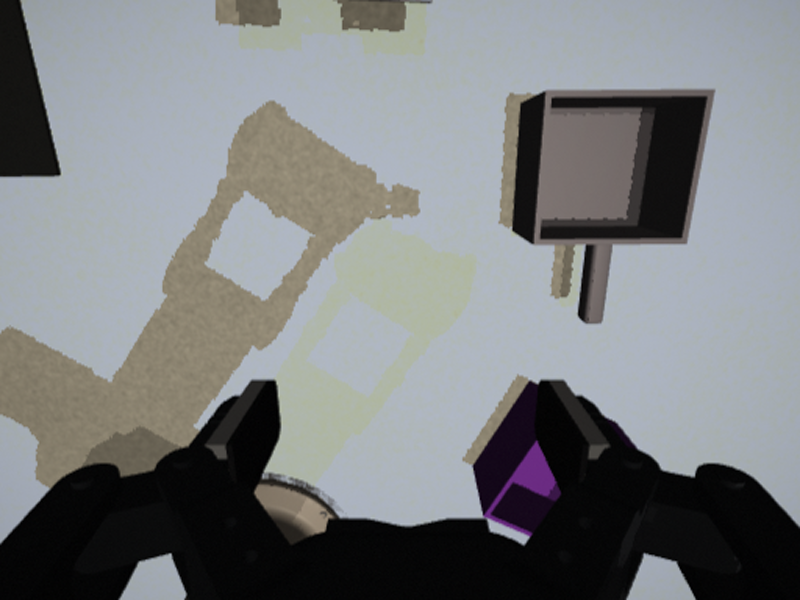

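Call:
play_rows --pt "0 -20 0 0 8 0" --pt "0 -20 0 0 8 0" --pt "0 -20 0 0 8 0" --pt "0 -20 0 0 8 0" --pt "0 0 0 0 8 0" --pt "0 0 0 0 0 0" --pt "0 0 0 0 0 0"

```text
clock: 2.05
tcp_pos: [409.8, -60.2, 311.4]
orientation: [-0.018, 0.941, 0.05, 0.333]
contact_force: [-0.8, 0.1, -0.4]
width: 0.994
finger_force: 0.0
```

Run:
```python
from h import *
c=load('w1')
q=np.array([(547,90),(714,90),(686,243),(533,243)])*.64
P=np.array([onz(c,*p,80) for p in q]);print('tub',np.round(P,1),np.mean(P,0),np.linalg.norm(P-np.roll(P,1,0),axis=1))
print('handle end',onz(c,592*.64,322*.64,69),'handle root',onz(c,597*.64,244*.64,69))
c=snap('wrist','w2')
print(r.read_state()['tcp_pos'],r.read_state()['orientation'])
cv2.imwrite('pics/w2b.png',cv2.resize(c['frame'],(800,600),interpolation=cv2.INTER_CUBIC)[:,:,::-1])
```

```text
tub [[ 557.5 -231.9   80. ]
 [ 571.1 -359.5   80. ]
 [ 453.3 -372.9   80. ]
 [ 439.5 -243.8   80. ]] [ 505.36042146 -302.03171988   80.        ] [118.55342381 128.39869949 118.55255689 129.89022129]
handle end [ 371.23204238 -315.32216499   69.        ] handle root [ 442.97459783 -302.93660154   69.        ]
[410.53440688 -60.26383394 311.8906395 ] [-0.01839578  0.94116211  0.05096415  0.33358378]
```

View pics/w2b.png

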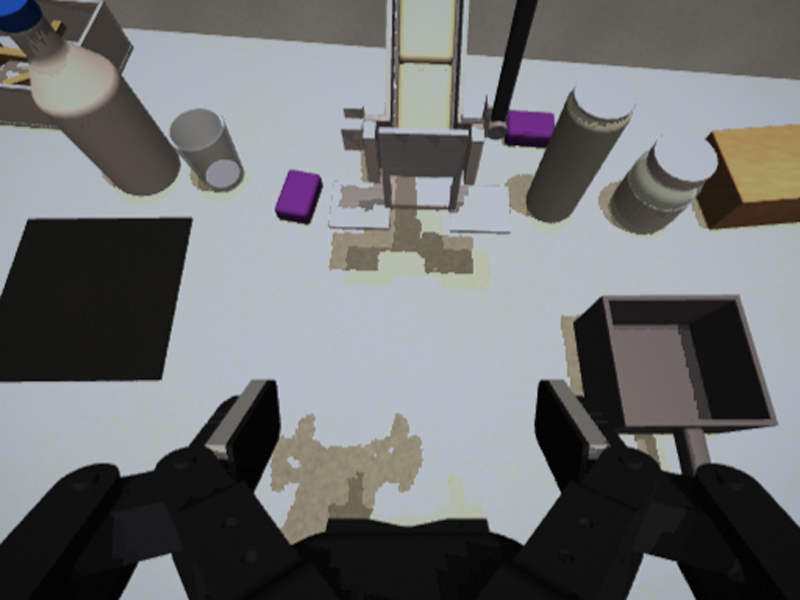

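The wrist view gives clear features. Left pad corners are at (329,226), (388,231) and (333,182), and right pad corners at (449,230), (511,233) and (508,187). The gate top edge runs (381,130) to (467,131). The hook is upright at the right, pivot near (497,128), and clear of the gate. I'll fit the dispenser pose from these points.

Run:
```python
from h import *
from scipy.optimize import least_squares
c=load('w2')
L=[((329,226),(-30,84,115)),((388,231),(-30,28,115)),((333,182),(20,84,115)),((449,230),(-30,-28,115)),((511,233),(-30,-84,115)),((508,187),(20,-84,115)),((381,130),(-9,33,213)),((467,131),(-9,-33,213))]
W=np.array([onz(c,p[0]*.64,p[1]*.64,q[2])[:2] for p,q in L]); D=np.array([q[:2] for _,q in L],float)
def T(x,D): s,k=np.sin(x[2]),np.cos(x[2]); return x[:2]+np.stack([k*D[:,0]-s*D[:,1],s*D[:,0]+k*D[:,1]],1)
s=least_squares(lambda x:(T(x,D)-W).ravel(),[615,-50,0.1],loss='soft_l1',f_scale=2)
print(s.x,np.degrees(s.x[2])); print(np.round(T(s.x,D)-W,1)); print(np.round(W,1))
x=s.x; R=lambda X:np.r_[T(x,np.array([X[:2]],float))[0],X[2]]
for X in [(-6,-52,222),(-6,51,222),(0,0,165),(-6,-52,338)]: print(X,R(X),proj(c,R(X))/.64,proj(load('t0'),R(X)))
```

```text
[ 6.19722270e+02 -5.00860694e+01  7.02307772e-02] 4.023927123463333
[[-0.4  0.9]
 [ 3.  -0.3]
 [ 1.  -0.2]
 [-0.1 -0.6]
 [ 0.9  0.2]
 [ 0.6 -0.2]
 [-3.7  1.6]
 [-4.9 -1.3]]
[[ 584.3   30.8]
 [ 584.8  -24. ]
 [ 632.8   35.3]
 [ 591.8  -79.6]
 [ 594.7 -136.2]
 [ 644.9 -132.3]
 [ 612.1  -19.4]
 [ 617.9  -82.3]]
(-6, -52, 222) [ 617.38605976 -102.37891906  222.        ] [496.63000615 124.84144433] [309.76898148 158.39052023]
(-6, 51, 222) [6.10158235e+02 3.67168682e-01 2.22000000e+02] [352.54708779 120.75311655] [278.22269922 160.31924187]
(0, 0, 165) [619.72226977 -50.08606943 165.        ] [421.55757969 167.30626324] [292.21344534 160.65274379]
(-6, -52, 338) [ 617.38605976 -102.37891906  338.        ] [542.74312618 -56.17549004] [314.44185174 151.40837036]
```

Call:
play_rows --pt "0 42 0 0 -8 0" --pt "0 42 0 0 -8 0" --pt "0 42 0 0 -8 0" --pt "0 42 0 0 -8 0" --pt "0 42 0 0 -8 0" --pt "-24 41 0 0 0 -0.4" --pt "0 0 40 0 0 0" --pt "0 0 40 0 0 0" --pt "0 0 40 0 0 0" --pt "0 0 20 0 0 0" --pt "0 0 0 0 0 0"

```text
clock: 3.2
tcp_pos: [411.6, -310.9, 167.9]
orientation: [-0.002, 0.998, 0.058, -0.011]
contact_force: [-0.1, 0.2, 1.3]
width: 0.995
finger_force: 0.0
```

Run:
```python
from h import *
c=snap('wrist','w3')
s=r.read_state();print(s['tcp_pos'],s['orientation'])
cv2.imwrite('pics/w3b.png',c['frame'][:,:,::-1])
```

```text
[ 412.35566661 -311.62713562  170.02656434] [-7.00782577e-04  9.98246010e-01  5.84788901e-02 -9.19958385e-03]
```

View pics/w3b.png

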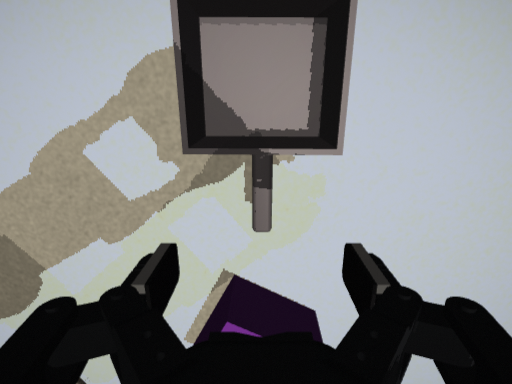

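Handle is at column 262, midway between the fingers (about 261). I'll correct the 1° pitch, descend and close.

Call:
play_rows --pt "0 0 0 0 1 0" --pt "0 0 40 0 0 0" --pt "0 0 40 0 0 0" --pt "0 0 30 0 0 0" --pt "0 0 20 0 0 0" --pt "0 0 0 0 0 0" --pt "0 0 0 0 0 0"

```text
clock: 3.95
tcp_pos: [412.8, -312.0, 42.5]
orientation: [0.0, 0.998, 0.058, 0.002]
contact_force: [0.7, 0.5, -0.0]
width: 0.993
finger_force: 0.0
```

Call:
play_rows --pt "0 0 0 0 0 0" --pt "0 0 0 0 0 0" --pt "0 0 0 0 0 0" --pt "0 0 0 0 0 0" --pt "0 0 0 0 0 0" --pt "0 0 0 0 0 0" --pt "0 0 0 0 0 0" --pt "0 0 0 0 0 0" --pt "0 0 0 0 0 0" --pt "0 0 0 0 0 0" --grip 10

```text
clock: 4.95
tcp_pos: [411.9, -311.2, 41.5]
orientation: [-0.001, 0.998, 0.058, 0.001]
contact_force: [-1.7, 0.2, 5.8]
width: 0.199
finger_force: 58.7
```

Run:
```python
from h import *
s=r.read_state();print(s)
```

```text
{'clock': 4.95, 'joint_positions': array([-0.79741894,  0.56015327,  1.77683461,  0.00399163,  0.80405345,
        0.65417514]), 'dq': array([-3.36385628e-04, -3.45140870e-05, -1.14385378e-03,  2.25360893e-04,
       -7.45196240e-04, -7.08074733e-04]), 'effort': array([  0.43310017, -43.89021993, -16.32921159,   0.15455036,
        -0.3274602 ,  -0.08165441]), 'tcp_pos': array([ 411.86089849, -311.22505625,   41.52163076]), 'orientation': array([-7.32889868e-04,  9.98304809e-01,  5.81838975e-02,  1.26723437e-03]), 'contact_force': array([-1.70939468,  0.17203025,  5.8285572 ]), 'wrist_torque': array([ 0.028671  ,  0.19598598, -0.09500532]), 'finger_force': 58.69959354400635, 'width': 0.19862299860525967}
```

Call:
play_rows --pt "0 0 -8 0 0 0" --pt "0 0 -12 0 0 0" --pt "0 -10 -10 0 0 0" --pt "1 -25 0 0 0 0" --pt "2 -30 0 0 0 0" --pt "2 -30 0 0 0 0" --pt "2 -30 0 0 0 0" --pt "2 -30 0 0 0 0" --pt "2 -30 0 0 0 0" --pt "1 -30 0 0 0 1" --pt "0 -26 0 0 0 1.4" --pt "0 -10 0 0 0 0"

```text
clock: 6.15
tcp_pos: [394.2, -57.8, 72.1]
orientation: [-0.001, 0.999, 0.038, 0.001]
contact_force: [1.0, -1.0, -1.9]
width: 0.202
finger_force: 58.8
```

Run:
```python
from h import *
c2=load('w2')
print('can top',onz(c2,603*.64,103*.64,170),'base front',onz(c2,551*.64,221*.64,0),'jar',onz(c2,684*.64,158*.64,100))
c=snap('wrist','w4'); s=snap('side','s4')
st=r.read_state();print(st['tcp_pos'],st['orientation'],st['contact_force'],st['wrist_torque'],st['width'])
o=np.hstack([c['frame'][:300],cv2.resize(s['frame'][100:250,150:350],(400,300))])
cv2.imwrite('pics/w4b.png',cv2.resize(o,(800,263))[:,:,::-1])
```

```text
can top [ 701.64325394 -202.85145519  170.        ] base front [ 686.39587774 -207.90682195    0.        ] jar [ 711.02500144 -313.80751797  100.        ]
[395.04167618 -59.07521853  72.01752207] [-0.00107272  0.99924585  0.03879692  0.00117185] [ 0.72848549 -0.03800561 -2.30702287] [-0.01297576  0.23405753  0.00167358] 0.19955935197040595
```

View pics/w4b.png

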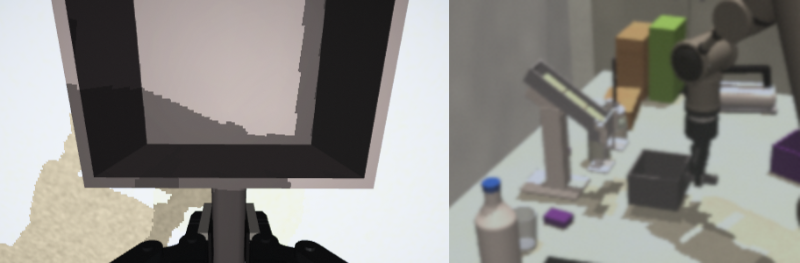

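Call:
play_rows --pt "8 0 8 0 0 0" --pt "16 1 8 0 0 0" --pt "20 2 0 0 0 0" --pt "20 2 0 0 0 0" --pt "18 2 0 0 0 0.3" --pt "12 1 0 0 0 0" --pt "0 0 0 0 0 0" --pt "0 0 0 0 0 0" --pt "0 0 0 0 0 0"

```text
clock: 7.15
tcp_pos: [488.8, -61.5, 55.2]
orientation: [-0.001, 0.999, 0.034, 0.0]
contact_force: [-0.6, -0.1, -1.7]
width: 0.205
finger_force: 58.8
```

Run:
```python
from h import *
c=snap('wrist','w5'); s=snap('side','s5'); t=snap('top','t5')
st=r.read_state();print(st['tcp_pos'],st['orientation'],st['contact_force'],st['wrist_torque'],st['width'])
o=np.hstack([cv2.resize(c['frame'],(400,300)),cv2.resize(s['frame'][120:240,180:340],(400,300),interpolation=cv2.INTER_CUBIC)])
cv2.imwrite('pics/w5b.png',o[:,:,::-1])
```

```text
[489.19225003 -61.34360621  55.67229344] [-1.16467506e-03  9.99402718e-01  3.45272770e-02  8.47436737e-04] [ 0.12260478 -0.54866743 -2.21603814] [-0.04224957  0.16030104  0.00308119] 0.1944091373292003
```

View pics/w5b.png

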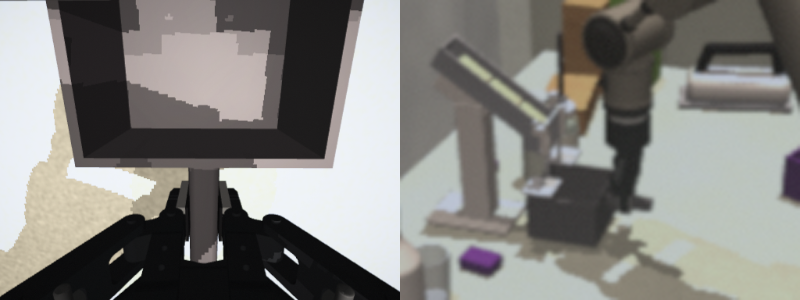

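Tub sits under the pads, centred, with the hook upright and clear. Lifting about 59 mm now.

Call:
play_rows --pt "0 0 -7 0 0 0" --pt "0 0 -7 0 0 0" --pt "0 0 -10 0 0 0" --pt "0 0 -14 0 0 0" --pt "0 0 -12 0 0 0" --pt "0 0 -9 0 0 0" --pt "0 0 0 0 0 0" --pt "0 0 0 0 0 0" --pt "0 0 0 0 0 0" --pt "0 0 0 0 0 0" --pt "0 0 0 0 0 0" --pt "0 0 0 0 0 0"

```text
clock: 8.5
tcp_pos: [489.2, -61.3, 114.2]
orientation: [-0.001, 0.999, 0.035, 0.0]
contact_force: [-0.4, -0.3, -6.8]
width: 0.197
finger_force: 61.0
```

Run:
```python
from h import *
c=snap('wrist','w6'); s=snap('side','s6')
st=r.read_state();print(st['tcp_pos'],st['orientation'],st['contact_force'],st['wrist_torque'],st['width'])
o=np.hstack([cv2.resize(c['frame'],(400,300)),cv2.resize(s['frame'][120:240,180:340],(400,300),interpolation=cv2.INTER_CUBIC)])
cv2.imwrite('pics/w6b.png',o[:,:,::-1])
```

```text
[489.2873714  -61.27784502 114.40007983] [-1.25265745e-03  9.99396456e-01  3.47101898e-02  5.97633560e-04] [ 0.02776922  0.15157952 -6.39732805] [-0.11352757  0.68112928  0.03972715] 0.19863181494106943
```

View pics/w6b.png

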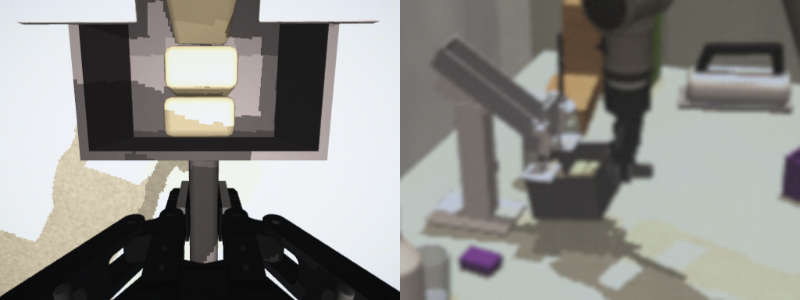

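Two bars stand on end in the tub at (200,68) and (200,115). A third shape at the top edge, (203,20), looks like a leaning bar, so I'll check whether it is still on the lip.

Run:
```python
from h import *
c=snap('wrist','w7'); s=snap('side','s7'); t=snap('top','t7')
o=np.hstack([cv2.resize(t['frame'][85:185,250:350],(300,300),interpolation=cv2.INTER_CUBIC),cv2.resize(s['frame'][160:210,215:275],(360,300),interpolation=cv2.INTER_CUBIC)])
w=cv2.resize(c['frame'][0:145,160:350],(393,300),interpolation=cv2.INTER_CUBIC)
o=np.vstack([o,np.hstack([w,np.zeros((300,660-393,3),np.uint8)])])
cv2.imwrite('pics/x7.png',o[:,:,::-1])
```

```text
(no output)
```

View pics/x7.png

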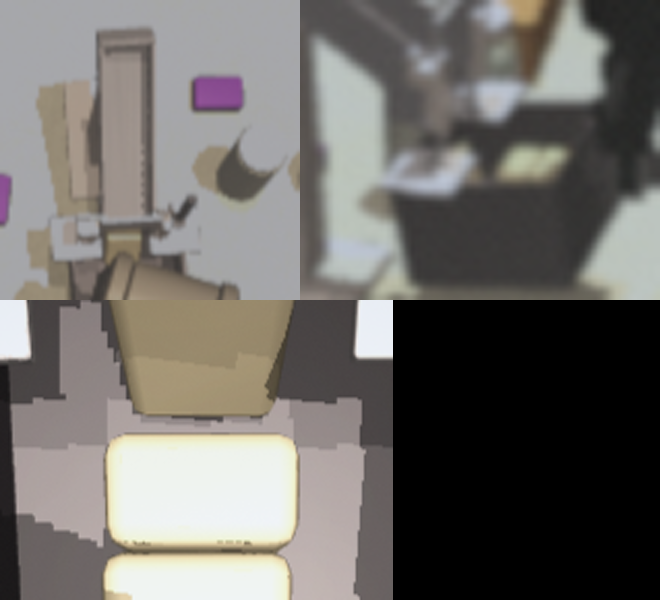

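Run:
```python
from h import *
c=load('w7');t=load('t7')
for z in (78,100,140): print(z,[onz(c,160+u*.483,(v-300)*.483,z).round(0) for u,v in((140,413),(272,413),(120,320),(290,320))])
print('bar2 top at z140',[onz(c,160+u*.483,(v-300)*.483,140).round(0) for u,v in((107,490),(297,490),(200,437),(200,545))])
for z in (85,140): print('top patch',[onz(t,250+u/3,85+v/3,z).round(0) for u,v in((105,235),(143,235),(125,252))])
```

```text
78 [array([590., -36.,  78.]), array([593., -72.,  78.]), array([613., -29.,  78.]), array([616., -75.,  78.])]
100 [array([587., -38., 100.]), array([590., -70., 100.]), array([607., -33., 100.]), array([609., -72., 100.])]
140 [array([582., -43., 140.]), array([583., -67., 140.]), array([596., -39., 140.]), array([598., -68., 140.])]
bar2 top at z140 [array([568., -37., 140.]), array([571., -73., 140.]), array([578., -54., 140.]), array([559., -55., 140.])]
top patch [array([624., -31.,  85.]), array([625., -76.,  85.]), array([604., -55.,  85.])]
top patch [array([615., -28., 140.]), array([615., -71., 140.]), array([595., -50., 140.])]
```

All three bars are in the tub. The chute is empty and the third bar's foot is on the tub floor at x≈590, leaning back below the rim. Lowering smoothly and backing out.

Call:
play_rows --pt "0 0 4 0 0 0" --pt "0 0 8 0 0 0" --pt "0 0 10 0 0 0" --pt "0 0 10 0 0 0" --pt "0 0 10 0 0 0" --pt "0 0 10 0 0 0" --pt "0 0 6 0 0 0" --pt "0 0 2 0 0 0" --pt "0 0 0 0 0 0" --pt "0 0 0 0 0 0"

```text
clock: 9.75
tcp_pos: [489.3, -61.2, 55.0]
orientation: [-0.001, 0.999, 0.035, 0.001]
contact_force: [-6.5, 0.8, 3.7]
width: 0.203
finger_force: 62.5
```

Call:
play_rows --pt "-3 0 0 0 0 0" --pt "-6 0 0 0 0 0" --pt "-10 0 0 0 0 0" --pt "-12 0 0 0 0 0" --pt "-14 0 0 0 0 0" --pt "-14 0 0 0 0 0" --pt "-14 0 0 0 0 0" --pt "-12 0 0 0 0 0" --pt "-8 0 0 0 0 0" --pt "-4 0 0 0 0 0" --pt "0 0 0 0 0 0" --pt "0 0 0 0 0 0"

```text
clock: 10.95
tcp_pos: [392.2, -68.0, 54.5]
orientation: [-0.001, 0.999, 0.035, 0.0]
contact_force: [-3.7, -1.3, 5.3]
width: 0.195
finger_force: 62.6
```

Run:
```python
from h import *
c=snap('wrist','w8')
st=r.read_state();print(st['tcp_pos'],st['orientation'],st['contact_force'],st['wrist_torque'],st['width'])
f=c['frame']; hsv=cv2.cvtColor(f,cv2.COLOR_RGB2HSV)
# rim front corners: columns change on rows
g=f.sum(2)//3
for v in (60,120,180,200,205,210,215,220): print(v,[int(x) for x in g[v,60:460:10]])
```

```text
[392.20226154 -67.91373021  54.45947117] [-1.22116260e-03  9.99392648e-01  3.48256325e-02  1.38523265e-04] [-5.39916088 -2.1768381   5.30443149] [-0.44592905  0.02975986 -0.15299299] 0.19948481328374615
60 [238, 238, 236, 152, 34, 34, 34, 34, 35, 34, 35, 164, 167, 167, 169, 171, 172, 174, 174, 174, 176, 176, 174, 175, 175, 176, 173, 171, 98, 96, 55, 28, 27, 27, 27, 26, 26, 154, 165, 237]
120 [241, 241, 195, 91, 92, 26, 26, 27, 26, 27, 25, 100, 102, 102, 104, 105, 103, 80, 90, 81, 82, 82, 85, 101, 186, 186, 184, 183, 101, 98, 28, 28, 28, 28, 27, 29, 135, 161, 241, 241]
180 [193, 195, 195, 204, 93, 26, 26, 26, 26, 32, 33, 33, 32, 32, 33, 32, 31, 32, 32, 34, 31, 33, 33, 33, 32, 32, 32, 33, 33, 32, 32, 31, 29, 29, 29, 29, 166, 240, 241, 240]
200 [202, 197, 241, 242, 92, 93, 94, 95, 95, 97, 98, 73, 73, 73, 73, 101, 100, 101, 102, 101, 102, 101, 101, 100, 99, 98, 98, 184, 181, 180, 179, 176, 174, 172, 170, 169, 167, 241, 241, 240]
205 [194, 199, 192, 242, 92, 93, 94, 95, 96, 96, 81, 72, 73, 74, 73, 100, 100, 100, 101, 101, 101, 102, 100, 99, 99, 98, 99, 182, 181, 180, 178, 176, 174, 171, 170, 168, 166, 241, 241, 241]
210 [189, 195, 192, 202, 182, 230, 230, 228, 178, 174, 174, 176, 144, 145, 137, 140, 147, 140, 142, 101, 100, 98, 86, 139, 146, 157, 214, 227, 227, 232, 229, 230, 228, 228, 226, 228, 229, 240, 241, 240]
215 [193, 179, 191, 198, 195, 196, 243, 242, 242, 202, 198, 196, 164, 163, 166, 161, 159, 156, 155, 74, 72, 71, 103, 237, 240, 241, 241, 240, 241, 243, 243, 243, 243, 242, 241, 242, 241, 240, 241, 240]
220 [189, 193, 192, 192, 197, 201, 198, 241, 242, 244, 244, 151, 152, 155, 157, 166, 161, 157, 157, 74, 72, 70, 170, 239, 240, 240, 239, 240, 241, 244, 243, 242, 243, 242, 241, 242, 240, 240, 241, 240]
```

The wrist force changed and no bars show in the visible part of the tub. The picture budget is used up, so I'll examine this numerically with cream and dark masks in the three cameras.

```bash
cat >> h.py <<'E'
def blobs(f,m,mn=8):
    n,l,s,ce=cv2.connectedComponentsWithStats(m.astype(np.uint8)); return [(s[i].tolist(),ce[i].round(1).tolist()) for i in range(1,n) if s[i][4]>=mn]
def cream(f):
    h=cv2.cvtColor(f,cv2.COLOR_RGB2HSV).astype(int); return (h[...,0]>18)&(h[...,0]<40)&(h[...,1]>45)&(h[...,2]>90)
E
python3 - <<'E'
from h import *
s=snap('side','s8');t=snap('top','t8');w=load('w8')
for n,c in (('s0',load('s0')),('s7',load('s7')),('s8',s),('t0',load('t0')),('t8',t),('w7',load('w7')),('w8',w)): print(n,blobs(c['frame'],cream(c['frame']),6 if n[0]!='w' else 60))
X=s['frame'].sum(2)//3
# compact ascii of the side view around the tub
p=proj(s,[485,-75,40]);print(p)
u,v=int(p[0]),int(p[1])
ch=' .:-=+*#%@'
for row in X[v-32:v+32:2,u-45:u+55]: print(''.join(ch[min(9,x*10//256)] for x in row))
E
```

```text
s0 [([245, 110, 23, 11, 74], [258.3, 114.2]), ([249, 151, 9, 13, 50], [253.2, 156.6]), ([264, 156, 11, 3, 13], [268.6, 157.4])]
s7 [([244, 114, 9, 7, 10], [247.8, 116.9]), ([249, 151, 10, 13, 53], [253.3, 156.8]), ([248, 188, 10, 3, 14], [252.1, 188.9])]
s8 [([274, 108, 7, 1, 7], [277.0, 108.0]), ([250, 110, 18, 11, 70], [259.1, 113.8]), ([244, 116, 5, 5, 6], [246.2, 118.0]), ([249, 151, 10, 13, 54], [253.1, 156.9]), ([277, 151, 7, 8, 8], [280.0, 154.5]), ([261, 156, 15, 3, 18], [267.8, 157.3]), ([262, 202, 7, 3, 13], [264.8, 203.3]), ([271, 203, 11, 3, 20], [276.4, 204.2])]
t0 [([0, 31, 62, 94, 979], [13.2, 81.9]), ([63, 32, 3, 29, 48], [64.0, 45.1]), ([83, 33, 52, 26, 164], [110.9, 42.2]), ([156, 33, 4, 27, 46], [157.6, 47.1]), ([161, 34, 39, 26, 92], [183.9, 43.2]), ([219, 34, 3, 27, 47], [219.6, 48.3]), ([231, 35, 40, 26, 108], [251.5, 43.6]), ([281, 35, 2, 26, 51], [281.5, 47.3]), ([304, 36, 44, 26, 108], [328.6, 44.6]), ([373, 37, 55, 26, 143], [393.4, 46.3]), ([433, 37, 3, 26, 40], [434.0, 49.3]), ([454, 38, 43, 27, 145], [478.4, 47.0]), ([422, 38, 90, 56, 1199], [478.2, 70.4]
[... 6381 characters left out ...]
++===+*############**+++=====---------:::::::::::::---------------==+*##################*#****
########****###################***+++++++===========-----====-------=--==***#######################*
######################################**+++++++==++================++=---==+*#######################
######################################*++++++++++++=+===++++==+++****===----=++**###################
#######################################*+++++++++++++++====+++*****+++========-===+***##############
##########################################*+++++=+=++++++++**#*+++========+===========+**###########
##############################################**++++=++++**#*++===============++=======+*###########
```

The bars are still in the tub: three cream patches below the rim in the side view, with the same blobs in the wrist view. The upward force suggests the tub may be touching the table, so I'll lift and re-read.

Call:
play_rows --pt "0 0 -5 0 0 0" --pt "0 0 -10 0 0 0" --pt "0 0 -10 0 0 0" --pt "0 0 -10 0 0 0" --pt "0 0 -5 0 0 0" --pt "0 0 0 0 0 0" --pt "0 0 0 0 0 0" --pt "0 0 0 0 0 0"

```text
clock: 11.9
tcp_pos: [392.3, -67.8, 93.9]
orientation: [-0.001, 0.999, 0.035, 0.0]
contact_force: [-0.1, 0.5, -4.5]
width: 0.2
finger_force: 61.2
```

Run:
```python
from h import *
s=snap('side','s9');w=snap('wrist','w9')
st=r.read_state();print(st['tcp_pos'],st['orientation'],st['contact_force'],st['wrist_torque'],st['width'])
def asc(c,u0,u1,v0,v1,du,dv):
    X=c['frame'].sum(2)//3; ch=' .:-=+*#%@'
    for row in X[v0:v1:dv,u0:u1:du]: print(''.join(ch[min(9,x*10//256)] for x in row))
p=proj(s,[485,-75,80]);u,v=p.astype(int);print(u,v)
asc(s,u-45,u+45,v-22,v+36,1,2)
asc(w,60,460,0,240,4,8)
asc(load('w5'),60,460,170,240,4,8)
# expected tub bottom corners (level, yaw 4) in the side view
z=st['tcp_pos'][2]-41.5;a=np.radians(4)
for X in ((60,65),(-60,65),(60,-65),(-60,-65)):
  for dz in (0,80):
    x=X[0]+94; P=st['tcp_pos'][:2]+[x*np.cos(a)-X[1]*np.sin(a),x*np.sin(a)+X[1]*np.cos(a)]; print(X,dz,proj(s,[*P,z+dz]).round(1),proj(w,[*P,z+dz]).round(1))
```

```text
[392.46716203 -67.90971733  94.06861247] [-1.33767328e-03  9.99396188e-01  3.47166860e-02  4.71490029e-04] [ 0.19001555  0.52235711 -4.59896001] [-0.03009036  0.40858115 -0.01634294] 0.20270055284460511
271 196
#*+------=====----======-==+*#################################*+-:.......:=*##############
##*=-------===----=====-=+####################################*+-........:+###############
##*=------======+=+++++==+####################################*-........:-+###############
##*=------====+**+*###########################################*-:.::....:=*###############
##*=-------===+*+=+*####**#########*++************************+=:::.....:=*###############
##*=----=====-====+**##**########*+-:::::::::::::::::::::------:.::.....-+################
##*+---====----=********########*+-:::::::::::::::::::::::::--:........:=*################
##*+----===----=*##############*=-::::::::::::::::::::::::::::........:-+#################
#**=--=========+*############*+=:::::-====-::::----::::::::::::.......:+*#################
++===+*++==+****##*#########*+-:::::=**##*+-:-+****++***+-:::::.......
[... 5314 characters left out ...]
:::::--------------------------------++************************@@@@@@@@
#####%%@@@@@@@@@@@@@@@@@@%%%**+*****+********+:::::::::=@@@@@@@@@@@@@@@@@@@@@@@@@@@@@@@@@@@@@@@@@@@@
######%@@@@@@@@@@@@@@@@@@@@@@@%***************:::::::::=@@@@@@@@@@@@@@@@@@@@@@@@@@@@@@@@@@@@@@@@@@@@
###########%%%@@@@@@@@@@@@@@@@@@@@@********::::::::::::.::@@@@@@@@@@@@@@@@@@@@@@@@@@@@@@@@@@@@@@@@@@
(60, 65) 0 [252.1 209.6] [139.3 -49. ]
(60, 65) 80 [251.8 192.5] [  17.8 -200.3]
(-60, 65) 0 [280.8 214. ] [162.3 169.1]
(-60, 65) 80 [281.2 196.6] [ 95.2 214.2]
(60, -65) 0 [261.1 194.4] [381.2 -49.4]
(60, -65) 80 [261. 178.] [ 501.3 -201.7]
(-60, -65) 0 [288.2 198.2] [358.2 169.3]
(-60, -65) 80 [288.7 181.6] [424.2 214.5]
```

The reading is now 2.4 N more than the empty tub, so all three bars are held. The rear has drooped about 6° in the grip. I'll carry the tub to the mat, then pitch it level and measure.

Call:
play_rows --pt "0 0 0 0 0 -2.8" --pt "0 -10 0 0 0 0" --pt "0 -22 0 0 0 0" --pt "0 -34 0 0 0 0" --pt "2 -40 0 0 0 0" --pt "12 -42 0 0 0 0" --pt "16 -42 0 0 0 0" --pt "16 -42 0 0 0 0" --pt "16 -42 0 0 0 0" --pt "16 -40 0 0 0 0" --pt "11 -33 0 0 0 0" --pt "5 -20 0 0 0 0"

```text
clock: 13.2
tcp_pos: [442.3, 310.8, 95.0]
orientation: [-0.002, 0.998, 0.059, 0.001]
contact_force: [-0.0, -0.5, -4.6]
width: 0.197
finger_force: 61.2
```

Call:
play_rows --pt "0 0 0 0 1.5 0" --pt "0 0 0 0 2.5 0" --pt "0 0 0 0 2 0" --pt "0 0 0 0 0.5 0" --pt "0 0 0 0 0 0" --pt "0 0 0 0 0 0" --pt "0 0 0 0 0 0"

```text
clock: 13.9
tcp_pos: [443.0, 307.5, 95.4]
orientation: [-0.004, 0.997, 0.059, 0.057]
contact_force: [1.0, -0.9, -5.6]
width: 0.197
finger_force: 61.2
```

```bash
cat >> h.py <<'E'
def asc(c,u0,u1,v0,v1,du,dv):
    X=c['frame'].sum(2)//3; ch=' .:-=+*#%@'
    for v in range(v0,v1,dv): print('%3d '%v+''.join(ch[min(9,x*10//256)] for x in X[v,u0:u1:du]))
E
python3 - <<'E'
from h import *
s=snap('side','s10');t=snap('top','t10')
st=r.read_state();print(st['tcp_pos'],st['orientation'],st['contact_force'],st['wrist_torque'],st['width'])
q=st['orientation']; yaw=2*np.arctan2(q[2],q[1]); print(np.degrees(yaw))
z=st['tcp_pos'][2]-41.6
C=st['tcp_pos'][:2]+92*np.array([np.cos(yaw),np.sin(yaw)]); print('exp centre',C,z)
for X in ((60,65),(-60,65),(60,-65),(-60,-65)):
  for dz in (0,80):
    P=C+[X[0]*np.cos(yaw)-X[1]*np.sin(yaw),X[0]*np.sin(yaw)+X[1]*np.cos(yaw)]; print(X,dz,proj(s,[*P,z+dz]).round(1),proj(t,[*P,z+dz]).round(1))
u,v=proj(s,[*C,z+40]).astype(int); u0=u-45;print('u0',u0); asc(s,u0,u+50,v-30,v+40,1,2)
E
```

```text
[443.07551005 307.47996517  95.43063733] [-0.00447877  0.99660574  0.05869602  0.0575475 ] [ 0.10548663  0.47339373 -4.28435263] [-0.11045899  0.52509843 -0.03858801] 0.19993291631027582
6.741188410777731
exp centre [534.43947002 318.27935489] 53.830637334036844
(60, 65) 0 [197.5 263.9] [166.4 174.4]
(60, 65) 80 [195.4 244.5] [162.4 170.9]
(-60, 65) 0 [232.  269.5] [169.5 207.7]
(-60, 65) 80 [230.9 249.9] [165.6 205.8]
(60, -65) 0 [210.8 241.2] [202.7 170.4]
(60, -65) 80 [209.3 222.7] [200.5 166.7]
(-60, -65) 0 [242.9 245.9] [206.1 203.7]
(-60, -65) 80 [242.2 227.2] [204.  201.5]
u0 175
215 ====++*##################**********+++++++++++++++++++++++++=+**=:....................:-*####%#
217 +++*****#######################################******+++++======-:....................:=*######
219 ***######****+++++++++*########*+==+++**#############++++========-:..................:-+#######
221 ###########**++++++++++**####*+===========+++*#####*++++++=====+*#*=-:.............::=+########
223 ############*++++++++++++*##*=--===========--=*######******+++*#####+-:..........:-+*##########
225 ##
[... 2293 characters left out ...]

271 ###############*=:.........................................................:=+*###**********+++
273 +***##########*=:.........................................................:--==============-===
275 ======+++**##**+==-:::...................................................:---============-----=
277 ==============+++*****+==-:::...........................................:--=====**##*+==---=-==
279 =====================++++****++=--::...................................:--=====+#####*====-====
281 =============================+++****++==--::...........................:--=====+#####*=========
283 ====================================+++*****++=--:::..................:-===-===+######*========
```

The tub is level: its corners match the predicted pixels within 2 px. Lowering onto the mat.

Call:
play_rows --pt "-1 0 8 0 0 0" --pt "-1.5 0 12 0 0 0" --pt "-1.5 0 12 0 0 0" --pt "-1 0 8 0 0 0" --pt "-0.5 0 5 0 0 0" --pt "-0.3 0 3 0 0 0" --pt "0 0 1 0 0 0" --pt "0 0 0 0 0 0" --pt "0 0 0 0 0 0"

```text
clock: 14.9
tcp_pos: [442.2, 307.4, 46.9]
orientation: [-0.004, 0.997, 0.059, 0.057]
contact_force: [-6.4, -2.4, 3.6]
width: 0.2
finger_force: 62.6
```

Contact is made. Opening, then retreating along the tool axis.

Call:
play_rows --pt "0 0 0 0 0 0" --pt "0 0 0 0 0 0" --pt "0 0 0 0 0 0" --pt "0 0 0 0 0 0" --pt "0 0 0 0 0 0" --pt "0 0 0 0 0 0" --pt "0 0 0 0 0 0" --pt "0 0 0 0 0 0" --grip 85

```text
clock: 15.7
tcp_pos: [442.7, 307.6, 46.1]
orientation: [-0.004, 0.997, 0.059, 0.058]
contact_force: [0.1, -0.4, 0.6]
width: 0.991
finger_force: 0.0
```

Call:
play_rows --pt "0 0 -10 0 0 0" --pt "0 0 -20 0 0 0" --pt "0 0 -40 0 0 0" --pt "0 0 -45 0 0 0" --pt "0 0 -45 0 0 0" --pt "0 0 -45 0 0 0" --pt "0 0 -45 0 -3 0" --pt "0 0 -30 0 -3.5 0" --pt "0 0 -20 0 0 0" --pt "0 0 0 0 0 0"

```text
clock: 16.7
tcp_pos: [413.1, 303.7, 347.9]
orientation: [-0.002, 0.998, 0.059, 0.004]
contact_force: [0.4, -0.4, -0.3]
width: 0.996
finger_force: 0.0
```

Run:
```python
from h import *
w=snap('wrist','w11');s=snap('side','s11');t=snap('top','t11')
st=r.read_state();print(st['tcp_pos'],st['orientation'],st['joint_positions'],st['contact_force'],st['width'])
asc(w,0,512,0,384,5,10)
a=np.radians(6.8)
for X in ((60,65),(-60,65),(60,-65),(-60,-65)):
    P=np.array([534,319])+[X[0]*np.cos(a)-X[1]*np.sin(a),X[0]*np.sin(a)+X[1]*np.cos(a)]; print(X,proj(w,[*P,85]).round(1),proj(t,[*P,85]).round(1),proj(s,[*P,85]).round(1))
print('cream t',[b for b in blobs(t['frame'],cream(t['frame']),6) if 140<b[1][0]<220 and 140<b[1][1]<240])
print('cream w',blobs(w['frame'],cream(w['frame']),60))
```

```text
[411.53122528 303.06474319 343.41363559] [-7.57409724e-04  9.98246953e-01  5.91807953e-02  2.85488280e-04] [4.84001770e-01 2.52835481e-01 1.34327457e+00 1.14527896e-03
 1.54433809e+00 1.93633762e+00] [ 0.17008025  0.01195424 -0.79893711] 0.9973884247411896
  0 ****:....:    .:.:..::******+++*************************************************- :----*******=====----
 10 ****+....:        ::::******=====-*****=                          *****************:  ********=====----
 20 *****..:..::::     .::******===-=-******  -====================   ***********************+++*+=====---.
 30 *****...:: :::::::..::*******===-=******  .                   =   **********************==========----*
 40 *****.::::-     .:::::*******===-=******  .  ====******====:: =   **********************==-----+*+-+-.*
 50 *****+:::::        .::*******==-:-***#*#  .: ===:******====:. =  .*********************===-----*****+==
 60 ******.::::::::::.  ::************-**###   = ====......====:. =  -#**********************************+*
 70 ******.::::  ...::::::+***********:*##*#   = ====****++====:  =  +*****************
[... 3464 characters left out ...]
 262.2]
(60, -65) [312.   16.3] [201.7 169.1] [210.2 234.3]
(-60, -65) [307.4 115.1] [205.1 203. ] [242.7 238.9]
cream t [([176, 142, 5, 9, 19], [177.9, 146.3]), ([207, 142, 8, 8, 20], [210.1, 146.4]), ([188, 178, 2, 6, 7], [188.9, 180.9]), ([179, 184, 6, 1, 6], [181.5, 184.0]), ([190, 189, 2, 10, 13], [190.2, 194.3]), ([176, 198, 3, 4, 10], [177.0, 199.8]), ([145, 203, 26, 15, 61], [158.9, 209.1])]
cream w [([434, 0, 77, 58, 2664], [472.9, 27.7]), ([242, 37, 31, 20, 107], [255.7, 50.2]), ([243, 69, 30, 37, 242], [256.4, 87.3]), ([152, 77, 7, 22, 128], [154.5, 87.6]), ([163, 83, 149, 254, 14200], [234.7, 234.3]), ([0, 298, 8, 42, 167], [2.1, 324.0]), ([314, 332, 20, 12, 91], [323.6, 337.7])]
```

The tub sits centred on the mat with the bars inside; the rim matches its predicted corners. Next is the hook: shut the fingers and go round to its right side.

Call:
play_rows --pt "-3 25 0 0 0 0" --pt "-5 42 0 0 0 0" --pt "-5 45 0 0 0 0" --pt "-5 45 0 0 0 0" --pt "-5 45 0 0 0 0" --pt "-5 45 0 0 0 0" --pt "-5 45 0 0 0 0" --pt "-5 45 0 0 0 0" --pt "-5 45 0 0 0 0" --pt "-5 40 0 0 0 0" --pt "-5 28 0 0 0 2.6" --pt "0 0 0 0 0 0" --grip 0

```text
clock: 18.05
tcp_pos: [411.8, -152.3, 341.5]
orientation: [-0.002, 0.999, 0.034, -0.001]
contact_force: [0.7, 0.5, -0.7]
width: -0.001
finger_force: 0.0
```

Run:
```python
from h import *
s=snap('side','s12');t=snap('top','t12');w=snap('wrist','w12')
st=r.read_state();q=st['orientation'];print(st['tcp_pos'],q,np.degrees(2*np.arctan2(q[2],q[1])),st['width'])
a=np.radians(4.2); D=lambda x,y,z:np.array([620.5+x*np.cos(a)-y*np.sin(a),-50+x*np.sin(a)+y*np.cos(a),z])
# hook angle hypotheses in side/top
for th in (1.3,1.57,1.85): print(th,proj(s,D(-6,-52+116*np.cos(th),222+116*np.sin(th))).round(1),proj(t,D(-6,-52+116*np.cos(th),222+116*np.sin(th))).round(1))
print('piv',proj(s,D(-6,-52,222)),proj(t,D(-6,-52,222)),'tubes', proj(s,D(-5,0,110)))
for g in (0,40): print('gate top ends lift',g,proj(s,D(-9,33,213+g)).round(1),proj(s,D(-9,-33,213+g)).round(1),'pad',proj(s,D(-30,84,115+g)).round(1))
print('side'); asc(s,225,275,135,215,1,2)
print('top'); asc(t,270,330,140,180,1,2)
```

```text
[ 412.27509624 -149.03413098  342.45931376] [-1.83107345e-03  9.99326836e-01  3.66396115e-02  2.47719817e-04] 4.199537357104497 0.002684230873033989
1.3 [240.7 135.5] [304. 152.]
1.57 [243.1 131.8] [314.4 151.1]
1.85 [245.6 130.1] [324.7 150.7]
piv [243.90068756 158.30281478] [309.74259666 158.10611786] tubes [240.47243081 187.81723822]
gate top ends lift 0 [238. 169.] [243.2 162.2] pad [239.6 197.3]
gate top ends lift 40 [237.6 159.9] [242.9 153.3] pad [239.3 188.5]
side
135 ========----------::::::::::::::::::::::::::::::::
137 ========----------:.::::::::::::::::::::::::::::::
139 ========-----===--::::::::::::::::::::::::::::::::
141 ========--=+*****+-:::::::::::::::::::::::::::::::
143 ========++*######*-:::::::::::::::::::::::::::::::
145 =====++**########*-:::::::::::::::::::::::::::::::
147 ===++*###########*=:::::::::::::::::::::::::::::::
149 =++*############*+-::-------------::::::::::::::::
151 +*############**+=-:-++++++++++++=-:::::::::::::::
153 -+**#########**++=-:-++++++++++++=-:::::::::::::::
155 ---=+**######**+++-:-+++++++++++=:::::-:::::::::::
157 ------=+*####*
[... 2180 characters left out ...]
+++===++++++++++++++=+==+++=---=******************
160 +++**+*******=+++++++++========---=**++=++******************
162 +++++++*****+-------------------=---+***********************
164 ++++++===-----===============-=+++++*********+**************
166 ++*+++==+++++=++++===========+******************************
168 *************+*****++========+******************************
170 *************+******+=========+++++++***********************
172 ++++++******+********+=======+++++++************************
174 ++++++******************************************************
176 ************************************************************
178 ************************************************************
```

The hook is upright, with its tip at about (313,151) in the top view, which gives about 1.57 rad. I'll advance to the right of it, then down.

Call:
play_rows --pt "20 2 0 0 0 0" --pt "40 3 0 0 0 0" --pt "40 3 0 0 0 0" --pt "40 3 0 0 0 0" --pt "40 3 0 0 0 0" --pt "29 2 0 0 0 0" --pt "0 0 20 0 0 0" --pt "0 0 20 0 0 0" --pt "0 0 12 0 0 0" --pt "0 0 0 0 0 0" --pt "0 0 0 0 0 0"

```text
clock: 19.3
tcp_pos: [622.5, -149.7, 292.5]
orientation: [-0.001, 0.999, 0.037, 0.001]
contact_force: [0.0, 0.5, 0.3]
width: -0.001
finger_force: 0.0
```

Run:
```python
from h import *
s=load('s12')['frame'].astype(int);s0=load('s0')['frame'].astype(int)
d=np.abs(s-s0).max(2)
print('diff gate/pad area',[(v,int(d[v,232:252].max())) for v in range(155,202,3)])
w=snap('wrist','w13'); st=r.read_state();print(st['tcp_pos'],st['contact_force'])
a=np.radians(4.2); D=lambda x,y,z:np.array([620.5+x*np.cos(a)-y*np.sin(a),-50+x*np.sin(a)+y*np.cos(a),z])
print(proj(w,D(-6,-52,222)),proj(w,D(-6,-52,338)),proj(w,D(-6,51,222)),proj(w,D(-9,33,213)),proj(w,D(-9,-33,213)),proj(w,D(-6,15,227)))
asc(w,0,512,0,250,5,10)
```

```text
diff gate/pad area [(155, 5), (158, 5), (161, 26), (164, 100), (167, 87), (170, 5), (173, 5), (176, 4), (179, 5), (182, 7), (185, 6), (188, 6), (191, 14), (194, 6), (197, 6), (200, 6)]
[ 622.69640034 -150.03024521  293.14454871] [-0.36455746  0.33680228  0.76378131]
[200.49574699 203.7830455 ] [142.91807317 299.44676688] [ 71.62094442 203.59248975] [100.81075441 203.38328306] [180.08097336 203.50038487] [113.54598468 205.81204928]
  0 ........++++++++++*++......:-:::::=###################:=========#######################################
 10 .........++++++++*+*+-......=.::::::####%#####%%#%%###-========-#######################################
 20 ..........+++*++++*+*+.......:::::::::%%%%%%%#%%%#%%%#-++======-####%%#################################
 30 =..........+++**+++****......:.:::::::::%%%%%%%%%%%%%%#***+=. .%######%%#%###########################*+
 40 *+..........+++***+*****.......::::::::::*%%%%%%%%%%%%%%%%%%%%%%###%%%%%###%%#%#########**=..++++++++++
 50 +++..........**+***+****+.......:::::::::=%%%*%%%%%%%%%%%%%%%%%#%%%%%###%%%%%%####%###+......++++++++++
 60 :++++........
[... 1334 characters left out ...]
#######%#%%%%%%%%%%%%%%%%%%%%%%%%%%%%%%%%%%%%#######
190     . %%%%%%-:::.=====.:::::::::::====++++:++%%%%%%#####%%%#%%%%%%%%%%%%%%%%%%%%%%%%%%%%%%%#%%%########
200    ....%%%%%%%%%***=+*%%%%%%%%#*****.+====%%%%%%#%#%#%%##%%%%%%%%%%%%%%%%%%%%%%%%%%%%%%%%%%%%#%%##%####
210    .   %%%%%%%----**=%%%***+**+******+   .%#%%%%%%%%###%%%#%%%%%%%%%%%%%%%%%%%%%%%%%%%%%%%%%%%%%#######
220    .    %%%%%%###%%%%%%%******+*****=   #%%%%%%%%%%%%%%#%%%%%%%%%%%%%%%%%%%%%%%%%%%%%%%%%%%%%#%%%######
230        .+%%%%%%%%%%%%%%*********+**    %%%%%%%%%%%%%%%%%%%%%%%%%%%%%%%%%%%%%%%%%%%%%%%%%%%%%%%%#%%#####
240      .   %#%%%%%%%%%%%************    %#%%%%%%%%++.. ..++%%%%%%%%%%%%%%%%%%%%%%%%%%%%%%%%%%%%%%%%%#####
```

The pivot and hook match the prediction within a few px, and the side view shows the gate shut. Sweeping the hook over.

Call:
play_rows --pt "0 -20 1 0 0 0" --pt "0 -20 2 0 0 0" --pt "0 -15 2 0 0 0" --pt "0 -15 3 0 0 0" --pt "0 -10 7 0 0 0" --pt "0 -10 8 0 0 0" --pt "0 -10 10 0 0 0" --pt "0 -10 10 0 0 0" --pt "0 0 0 0 0 0" --pt "0 0 0 0 0 0"

```text
clock: 20.35
tcp_pos: [614.4, -40.4, 248.5]
orientation: [-0.001, 0.999, 0.037, 0.001]
contact_force: [1.1, -1.0, -0.2]
width: -0.003
finger_force: 0.0
```

Call:
play_rows --pt "0 -5 8 0 0 0" --pt "0 -2 7 0 0 0" --pt "0 0 4 0 0 0" --pt "0 0 0 0 0 0" --pt "0 0 0 0 0 0" --pt "0 0 0 0 0 0"

```text
clock: 20.95
tcp_pos: [614.1, -33.7, 230.2]
orientation: [-0.001, 0.999, 0.036, 0.001]
contact_force: [-0.5, 0.2, 0.2]
width: -0.003
finger_force: 0.0
```

Run:
```python
from h import *
w=snap('wrist','w14'); st=r.read_state();print(st['tcp_pos'],st['contact_force'],st['wrist_torque'])
a=np.radians(4.2); D=lambda x,y,z:np.array([620.5+x*np.cos(a)-y*np.sin(a),-50+x*np.sin(a)+y*np.cos(a),z])
for th in (0,.1,.2,.4): print(th,proj(w,D(-6,-52+116*np.cos(th),222+116*np.sin(th))).round(0))
print(proj(w,D(-6,-52,222)),proj(w,D(-6,51,222)))
asc(w,60,460,150,290,4,5)
```

```text
[614.12515499 -33.70102239 230.25640239] [-0.41051372  0.1344569  -0.6607166 ] [0.04409653 0.01197546 0.04029845]
0 [180. 240.]
0.1 [175. 249.]
0.2 [172. 260.]
0.4 [172. 287.]
[376.60574878 239.86996192] [201.6474169  239.74175618]
150 .%%%%%%%%%%%%%%%%%%********************+*#*==-.========*########===......##%%%%%%%%%%%%%%%%%%%%%%%%%
155 .-%%%%%%%%%%%%%%%%%*****%%%%%%#**#***#++++++==.========#########==-......##%%%%%%%%%%%%%%%%%%%%%%%%%
160 . %%%%%%%%%%%%%%%%%****%%%%%%%%%#+++++========.========#########==:.....*#*##%%%%%%%%%%%%%%%%%%%%%%%
165 ..%%%%%%%%%%%%%%%%%****%%%%%%%%%######+++*##==.-=======########===......##%%%%%%%%%%%%%%%%%%%%%%%%%%
170 ..=%%%%%%%%%%%%%%%****%%%%%%%%%%#####+++++#+==.-=======*#######*=-.....-##%%%%%%%%%%%%%%%%%%%%%%%%%%
175 ...%%%%%%%%%%%%%%%****%%%%%%%%%%*###++++++++==.:=======########==:.....##%%%%#%%%%%%%%%%%%%%%%%%%%%%
180 .. %%%%%%%%%%%%%%*****%%%%%%%%%%%##+++++++++==.:=======##++++====.....:##%%%%%%%%%%%%%%%%%%%%%%%%%%%
185 ...*%%%%%%%%%%%%%*****%%%%%%%%%%%#++++++++++==..-------====-====-.....##%%%%%%%%%%%%%%%%%%%%%%%%%%%%
190 ... %%%%%%%%%%%%%*****%%
[... 1371 characters left out ...]
*****+**+%%%%*   ::. .::   :%%%%%%%%%%%%%%%%%%%=*#%#%%%%%%%%%%%%%%%%%%
260 ........%%%%%%%%*****#****#******++*+++%%%%    ::.  ::    %%%%%%%%%%%%%%%%%%%%%%%%%%%%%%%%%%%%%%%%%%
265 ++#####%%%%%%%%#******************%%%%%%%%%    ::: .::    %%%%%%%%%%%%%%%%%%%%%%%%%%%%%%%%%%%%%%%%%%
270 %%%%%%%%%%%%%%%*****************##%%%%%%%%:      - .       %%%%%%%%%%%%%%%%%%%%%%%%%%%%%%%%%%%%%%%%%
275 %%%%%%%%%%%%%%%****************=.   *%%%%%                 =%%%%%:   *%%%%%%%%%%%%%%%%%%%%%%%%%%%%%%
280 %%%%%%%%%%%%%%%***********#**-       %%+                     =%%       .%%%%%%%%%%%%%%%%%%%%%%%%%%%%
285 %%%%%%%%%%%%%%***********#*.                                              #%%%%%%%%%%%%%%%%%%%%%%%%%
```

The hook lies nearly level, tip at (180,242). Now pressing it home gently.

Call:
play_rows --pt "0 0 1 0 0 0" --pt "0 0 1 0 0 0" --pt "0 0 1 0 0 0" --pt "0 0 0.5 0 0 0" --pt "0 0 0 0 0 0" --pt "0 0 0 0 0 0"

```text
clock: 21.6
tcp_pos: [614.1, -33.5, 227.0]
orientation: [-0.001, 0.999, 0.036, 0.001]
contact_force: [-0.9, 0.1, 5.4]
width: -0.005
finger_force: 2.4
```

Call:
play_rows --pt "0 0 0.5 0 0 0" --pt "0 0 0.5 0 0 0" --pt "0 0 0 0 0 0" --pt "0 0 0 0 0 0" --pt "0 0 0 0 0 0"

```text
clock: 22.1
tcp_pos: [614.2, -33.6, 226.9]
orientation: [-0.001, 0.999, 0.036, 0.002]
contact_force: [-2.4, 0.6, 8.0]
width: 0.003
finger_force: 4.6
```

It is firm at z 227, which is the closed bar's top. One more nudge, then retreat.

Call:
play_rows --pt "0 0 1 0 0 0" --pt "0 0 1 0 0 0" --pt "0 0 0 0 0 0" --pt "0 0 0 0 0 0"

```text
clock: 22.5
tcp_pos: [614.3, -33.6, 226.6]
orientation: [-0.001, 0.999, 0.037, 0.003]
contact_force: [-4.7, 1.1, 18.0]
width: -0.004
finger_force: 8.8
```

Call:
play_rows --pt "0 0 -10 0 0 0" --pt "0 0 -25 0 0 0" --pt "0 0 -35 0 0 0" --pt "0 0 -35 0 0 0" --pt "-30 0 -15 0 0 0" --pt "-40 0 0 0 0 0" --pt "-40 0 0 0 0 0" --pt "-40 0 0 0 0 0" --pt "-20 0 0 0 0 0" --pt "0 0 0 0 0 0" --pt "0 0 0 0 0 0"

```text
clock: 23.6
tcp_pos: [444.7, -46.3, 343.4]
orientation: [-0.001, 0.999, 0.036, 0.002]
contact_force: [0.1, -0.2, 0.4]
width: -0.002
finger_force: 0.0
```

Run:
```python
from h import *
w=snap('wrist','w15'); t=snap('top','t15');s=snap('side','s15');st=r.read_state();print(st['tcp_pos'],st['contact_force'])
a=np.radians(4.2); D=lambda x,y,z:np.array([620.5+x*np.cos(a)-y*np.sin(a),-50+x*np.sin(a)+y*np.cos(a),z])
for th in (0,.05,.1,.2): print(th,[proj(c,D(-6,-52+116*np.cos(th),222+116*np.sin(th))).round(1) for c in (s,t)])
print(proj(s,D(-6,-52,222)),proj(t,D(-6,-52,222)))
asc(s,225,265,145,185,1,2); 
print('top'); asc(t,265,320,150,172,1,2)
# tub & bystanders
m=np.abs(t['frame'].astype(int)-load('t11')['frame'].astype(int)).max(2)
print('tub area change',m[165:225,155:215].max(), [(n,float(np.median(m[y0:y1,x0:x1]))) for n,(x0,x1,y0,y1) in {'bottle':(178,200,125,150),'can':(325,345,130,150)}.items()])
print([b for b in blobs(t['frame'],cream(t['frame']),6) if 160<b[1][0]<215 and 160<b[1][1]<215])
print('side tub');asc(s,190,250,228,285,1,3)
```

```text
[445.17100111 -46.24260125 342.71746077] [-1.24129139e-01  1.10711501e+00  1.01933010e-03]
0 [array([234.6, 170.2]), array([274.2, 160.4])]
0.05 [array([234.5, 168.9]), array([274.3, 160.1])]
0.1 [array([234.5, 167.5]), array([274.6, 159.7])]
0.2 [array([234.5, 164.6]), array([275.3, 159.1])]
[243.90068756 158.30281478] [309.74259666 158.10611786]
145 =====++*###########*+-::::::::::::::::::
147 ===++*#############*+-::::::::::::::::::
149 =+**############****+=-------------:::::
151 +*#############*+++++++++++++++++=-:::::
153 -+**##########*++++++++++++++++++=-:::::
155 ---=+*#######**+*+++++++++++++++=:::::-:
157 ------=+*####*****+++++++++++++=-:------
159 --------=+****+===--==+*++++++=-:-=++===
161 -----------====----=+*##**+++=-::=******
163 ----------------::-=+*#**+++=-::-+*#####
165 -------------::::---====---::::-+*######
167 --------==----:::----=====--::-=*#######
169 --------==---==-----==++==--:-=*########
171 =---------:---------====------+#########
173 #*+=-----=====------=====---=+*#########
175 ###+=-------===-----====-=+**###########
177 ###*=------====--=========
[... 1569 characters left out ...]
*=-::..:-+*###*+=-::-+*###**+**##**+--:::::---====
255 =+**####*=-:::..::-=++++=----+******+**###*+=-:::-----======
258 ***####*-:::::-------------------=--==++++==-::.::::::::::::
261 #####*+-::::::::::::::::::::::::------------:..............:
264 ###**=:..::::::::::::::::::::::::::::::::::.................
267 ##*=:....::::::::::::::::::::::::::::::::::.................
270 *=-......::::::::::::::::::::::::::::::::::.................
273 -:........::::::::::::::::::::::::::::::::::...............:
276 *+++==--:::.......::::::::::::::::::::::::::.............:=*
279 =======++++**++==--::.............::::::::::...........:-+*#
282 ===================+++**+++==-:::.....................:-+*##
```

The hook's tip measures (235,171) in the side view, against (234.6,170.2) predicted for closed. The tub stands on the mat with the bars in it. Handing in.

```bash
python3 -c "
from plant import r
print(r.sign_off())"
```

```text
the job is handed in; nothing more can be done
None
```

I handed the job in at about 24 s: all three soap bars are in the tub, which stands in the middle of the mat, and the hook is pressed home in its catch over the shut gate, with no verdict returned on sign-off.

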